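Square up a profile frame corner and hold it

ROBOT

A 6-joint arm with a two-finger parallel gripper is mounted at the origin on the work surface. World frame = base frame: x ahead of the robot, y to its left, z up, the work surface at z = 0. Lengths are in m, angles in rad, forces in N, time in s.
With the tool pointing down it reaches from about 0.3 to 0.775 m from the base axis. Payload 14.6 kg.
Tool frame: the origin (TCP) lies at the very end of the fingers, on their centre line; the grasp point (between the pads) lies 19 mm behind it; x points along the fingers, z is the direction in which the jaws open and shut, and the axes are right-handed (so a half turn about x gives the same grasp; the last joint's range is limited). The gripper opens to 94 mm and grips with 3 to 60 N. Pads are 16 mm wide; open, the fingers measure 119 mm over their backs; the gripper's body (75 mm by 177 mm) begins 78 mm behind the grasp point.
Start: joints at [-1.397, 0.3, 1.521, -0, 1.321, -0.067], TCP at [0.131, -0.534, 0.205] pointing down, gripper open.
Joint ranges: [-3.03, 3.03], [-0.79, 2.21], [0.23, 2.52], [-1.04, 4.18], [0, 3.07], [-2.55, 2.55]. Speed limits (rad/s): [2.22, 2.22, 2.57, 3.14, 3.14, 3.14].

INTERFACE

Orientations are given as [roll, pitch, yaw] about the fixed x, y, z axes, in that order (R = Rz(yaw) Ry(pitch) Rx(roll)).
In Python, from station import ctrl gives the robot as it stands. The module is installed in compiled form; this text tells all that it offers.
- The arm moves only by the tool servo_tool, never from a script. Its argument "motion" is one flat list of numbers, 4 for each row, row after row: the shift along the tool's x, y, z in mm, then the turn about the tool's x in degrees. In form: [dx, dy, dz, roll, dx, dy, dz, roll, ...]. A call has 1 to 20 rows; each row is the pose to reach, as a shift and turn from the pose commanded when the call began, along the tool's axes at that moment; what a row does not reach only later rows make up. A row lasts 1/8 s, in which the tool goes at most 62.5 mm and 10.7 degrees, less where a joint would pass 70% of its speed; a pose out of reach is approached as far as the arm can. A call with a gripper value outside its range is refused whole. "gripper" is the opening, from 0 (shut) to 1 (fully open), set as the call begins (left out, the last holds). The fingers move at their own pace and stop on an object; "force" is the grip in N (left out, the last holds). Time passes only in rows, so rows that repeat a pose let the fingers close. It gives the time, the measured TCP pose, the force and the opening at its end, in the units of the state.
- ctrl.get_obs(): the state, without advancing time (a new reading comes with each control period).
- ctrl.camera(name): name is "scene" or "side" or "wrist"; returns a dict with "color" (384x512x3 uint8, red, green, blue), "z_map" (384x512 float32, m along the optical axis (not along the pixel's ray), 0 where there is no reading), "fx", "fy", "cx", "cy" (pixels), "dist_coeffs" ([k1, k2, p1, p2, k3] as OpenCV has them; the pictures are not rectified), "rvec" (rotation vector, rad) and "tvec" (3), from world to camera coordinates, as OpenCV has them. Camera axes: x right, y down, z forward; pixel columns grow to the right and rows downward; lengths in m; the calibration is good to about 2 mm. A picture is of the moment at which its call begins.
- ctrl.hand_in(): hands the job in, once; it reports no verdict.
The state is a dict: "time_s": time; "qpos": joint angles; "joint_vel": joint speeds; "tau": joint torques, N m; "ee_pos": TCP position; "eef_rot": TCP orientation; "force": force on the tool from outside, world axes, zero at the start; "moment": the same for the moment, N m; "grip_width": finger opening in m.
Only numpy, scipy, OpenCV 4.12 (cv2) and the standard library are available. Lean on these libraries where they do the work, as an engineer would, in place of code of your own. Each camera call takes 0.05 s, during which the arm holds its last target.

TASK

Square up the corner of the aluminium profile frame so that its last screw can be tightened: pick the dark assembly square up off the bench, lay it flat between the two rails with its heel in their inside corner, and press it in until both of its outer faces lie flat against the rails, which swings the loose cross rail out to square. Finish while still gripping the square and holding it pressed against both rails, flat on the bench or just off it; leave everything else on the bench where it is.

Things in the scene. Friction and masses are not known exactly. Their poses are not given: they have to be found in the camera images.
- square: The assembly square: dark grey right-angled frame lying flat, 24 mm thick, about 0.4 kg, white scale lines on its legs. Two legs, 165 mm long from the heel and 24 mm wide, run from the heel along its -x and -y; an 18 mm wide straight brace joins their ends; the triangle between is open. Origin: the heel (outer corner, 10 mm cut away as relief), on the underside.
- square_grip (a point): The middle of the square's brace, half-way up (12 mm above the underside), at (-80, -80) mm from the heel; axes of the square. The brace runs at 45 degrees, square to the line from here to the heel. Grip it across its 18 mm: one finger in the open window (70 mm deep here), one outside, both clear of the outer faces.
- square_heel (a point): The heel: where the two flat outer faces of the legs (the square's planes x = 0 and y = 0) would meet, 12 mm above the underside. Axes of the square.
- long_rail: Long rail: slotted aluminium profile, 40 x 40 mm, lying on the bench, held fast by two strap clamps on its outer side (60 mm high). Origin on the bench at the inside corner of the frame. The rail fills x = 0 to 40 mm, y = +44 to -266 mm; inner face x = 0. A steel L plate lies on both rails at the corner (screw head up to 53 mm).
- corner (a point): The inside corner of the frame, where the inner faces of the two rails meet when the frame is square, 12 mm above the bench; axes of the long rail. The square's heel belongs here with the square's axes parallel to these: one leg along the long rail (-y), the other along the cross rail (-x). Seat it on the long rail first: rubbing on the cross rail can keep it off.
- cross_rail (a joint): Swivel of the cross rail about its one finger-tight screw, upright, at (-24, +20) mm from the corner. 0: square to the long rail; positive (rad): free end leans in, towards -y, as at the start (up to 0.14). Stiff (0.35 N m, 3 N at the end of the square's leg), stays where left. The leg's end meets it first and swings it out; with the other leg flat on the long rail it stops at square.
- cross_rail_end (a point): Free end of the cross rail (same 40 x 40 mm profile, 276 mm long, on the bench, from 4 mm off the long rail towards -x). Point on its inner face, half-way up (20 mm), 280 mm from the corner; x along the rail towards the corner, y across it, out of the frame.
- bracket: Bystander: loose die-cast corner bracket, 38 x 38 x 38 mm. Origin under its middle.
- hex_driver: Bystander: T-handle hex key with a green grip, 150 mm shank along its +x, 90 mm grip along y, 22 mm high. Origin under the middle of the grip.
- tape_measure: Bystander: dark grey tape measure standing on edge, 66 x 36 x 62 mm. Origin under its middle.
- offcut: Bystander: 110 mm offcut of 40 x 40 mm slotted aluminium profile, lying along its y. Origin under its middle.
- cleaner: Bystander: white cleaner bottle, 60 mm across, 150 mm tall, standing. Origin under its middle.
- nut_bin: Bystander: small open blue bin of T-nuts, 105 x 150 x 60 mm. Origin under its middle.
- torque_driver: Bystander: grey torque screwdriver, 195 mm long, lying along its x, 25 mm thick. Origin on the bench under it, 100 mm from the butt.

How it is judged:
By the outcome, as a careful person would: the job done as asked, in the order asked, and still so for the second after the job is handed in, while the arm keeps its last pose, push and grip.
It also fails if it takes over 45 s, if anything falls off the work surface, if the arm or the gripper's body presses on something with over 40 N, if the wrist force passes 120 N, or if a joint passes its speed limit or range.

## Working session

There is one attempt and no reset: what is moved stays moved. The work goes in short steps, Python scripts to look and compute and a tool call to move; the robot and the scene stay as the last step left them, time stands still between calls to the robot, and variables do not carry over. Pictures are saved under pics/ and viewed, and the job is handed in when it is done.

Besides the shell and the picture viewer there is one more tool, called after ">>>" by a JSON object that holds its "method" and its "body". servo_tool: Moves the arm, as the interface text tells. Its arguments: {"type":"object","properties":{"motion":{"type":"array","items":{"type":"number"}},"gripper":{"type":"number"},"force":{"type":"number"}},"required":["motion"]}

```bash
mkdir -p pics; cat > h.py <<'E'
import numpy as np,cv2
from scipy.spatial.transform import Rotation as R
from station import ctrl
def shot(n,save=True):
    c=ctrl.camera(n); np.savez(f'{n}.npz',**c); return c
def world(c,u,v,z=None):
    K=np.array([[c['fx'],0,c['cx']],[0,c['fy'],c['cy']],[0,0,1.]],float)
    p=cv2.undistortPoints(np.array([[[u,v]]],float),K,np.array(c['dist_coeffs'],float))[0,0]
    Rm=cv2.Rodrigues(np.array(c['rvec'],float))[0]; t=np.array(c['tvec'],float).ravel()
    d=Rm.T@np.array([p[0],p[1],1]); o=-Rm.T@t
    s=(z-o[2])/d[2] if z is not None else float(c['z_map'][int(round(v)),int(round(u))])
    return o+s*d
E
python3 - <<'E'
from h import *
print(ctrl.get_obs())
for n in ['scene','side','wrist']:
    c=shot(n); cv2.imwrite(f'pics/{n}0.png',cv2.resize(c['color'][:,:,::-1],(800,600),interpolation=cv2.INTER_CUBIC))
E
```

```text
{'time_s': 0.0, 'qpos': array([-1.39659071e+00,  3.00455045e-01,  1.52157749e+00,  3.25199435e-05,
        1.32069297e+00, -6.66115997e-02]), 'joint_vel': array([ 0.00193736,  0.00048991,  0.00240242,  0.00077165, -0.00021968,
       -0.00022005]), 'tau': array([ 1.67595554e-04, -5.31812382e+01, -3.52732265e+01,  7.07774330e-02,
        2.44353869e-02, -1.44768687e-04]), 'ee_pos': array([ 0.13112726, -0.53387347,  0.20489666]), 'eef_rot': array([3.04718303, 1.56966304, 1.71719585]), 'force': array([ 0.88429511, -0.64679518, -0.33664591]), 'moment': array([ 0.03245521, -0.01144969, -0.04639366]), 'grip_width': 0.0940392972098802}
```

View pics/scene0.png

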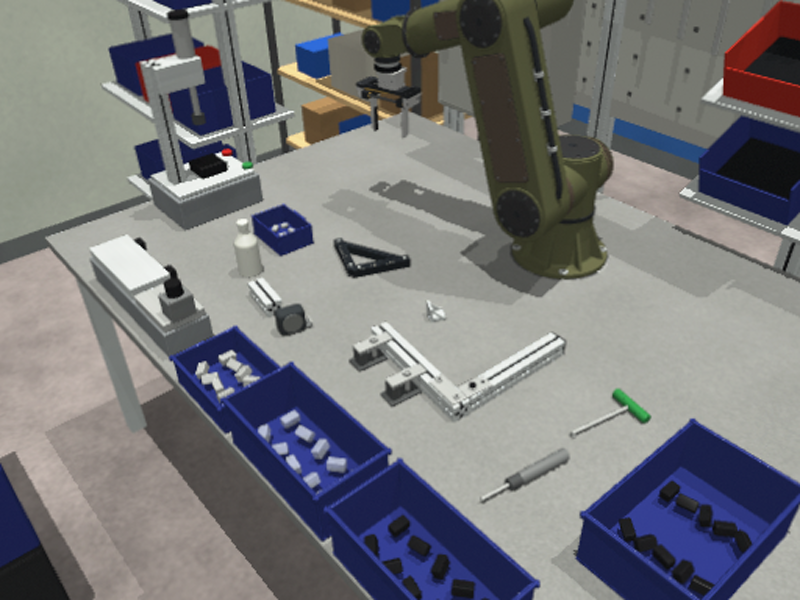

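View pics/side0.png

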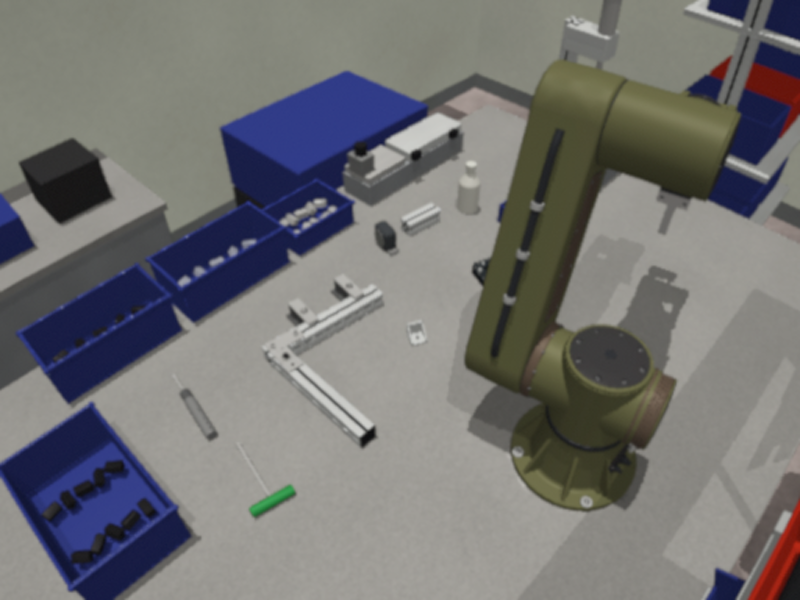

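View pics/wrist0.png

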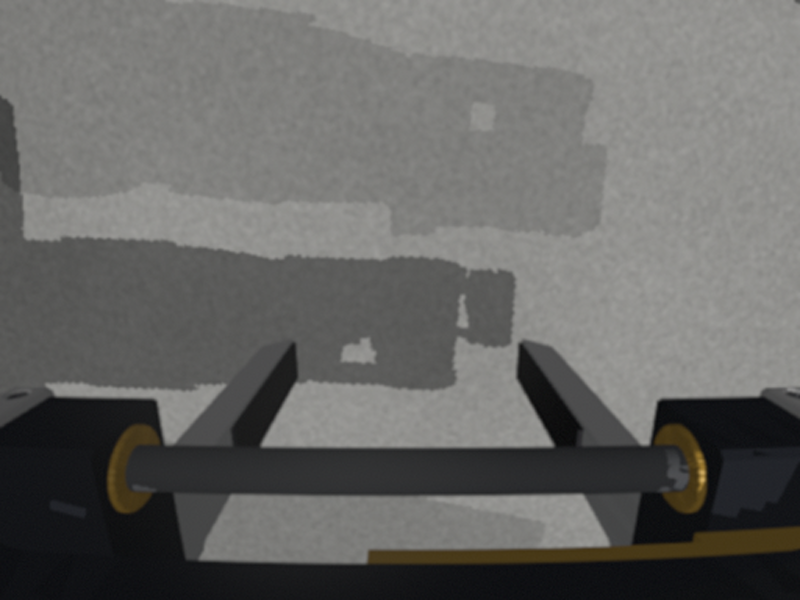

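The scene view shows the square at display pixel (370,258), the long rail from (380,330) to (460,405) with two clamps, and the cross rail out to (563,345). Next I'll enlarge the square and the frame.

```bash
python3 - <<'E'
from h import *
c=np.load('scene.npz'); im=c['color'][:,:,::-1]
cv2.imwrite('pics/sq.png',cv2.resize(im[145:185,205:270],None,fx=12,fy=12,interpolation=cv2.INTER_CUBIC))
cv2.imwrite('pics/fr.png',cv2.resize(im[190:275,220:370],None,fx=5.3,fy=5.3,interpolation=cv2.INTER_CUBIC))
E
```

```text
(no output)
```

View pics/sq.png

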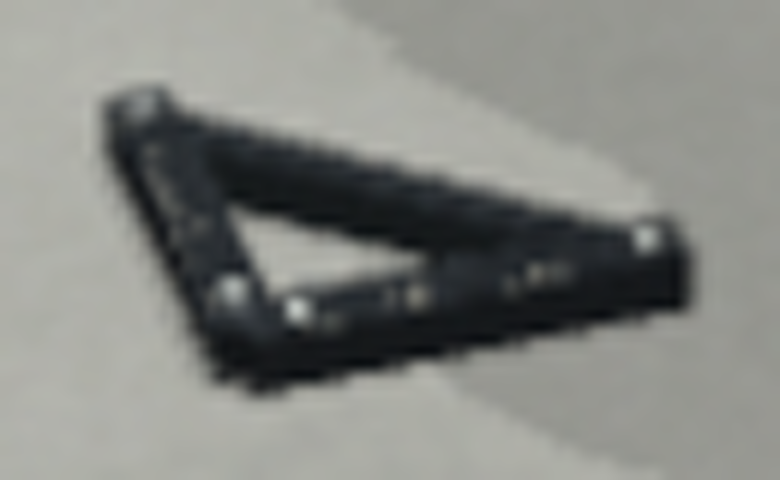

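View pics/fr.png

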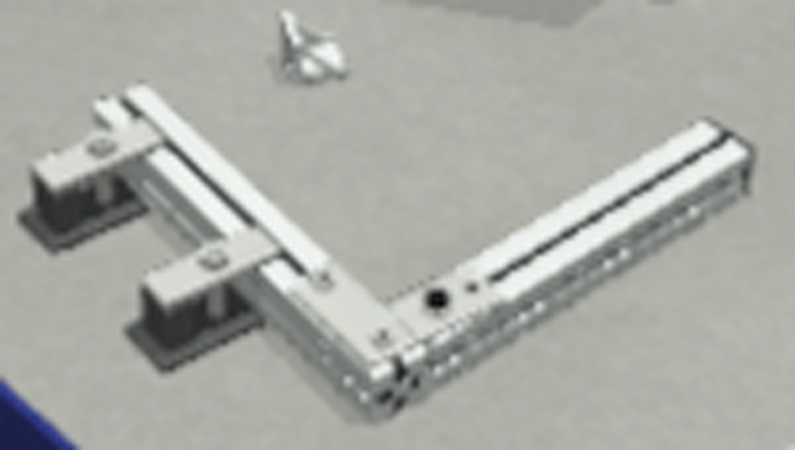

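```bash
python3 - <<'E'
from h import *
c=np.load('scene.npz')
def S(x,y,z): return world(c,205+(x+.5)/12-.5,145+(y+.5)/12-.5,z)
def F(x,y,z): return world(c,220+(x+.5)/5.3-.5,190+(y+.5)/5.3-.5,z)
print('heel',S(240,345,.024),'A',S(115,100,.024),'B',S(690,240,.024), 'brace mid outer', S(400,160,.024))
for p in [(145,88),(325,262),(405,330),(385,302),(500,240),(705,122)]: print(p,F(*p,.04))
print('bracket',F(315,60,.02))
w=np.load('wrist.npz'); o=ctrl.get_obs()
print(R.from_euler('xyz',o['eef_rot']).as_matrix().round(3))
Rw=cv2.Rodrigues(w['rvec'])[0]; print('cam pos',-Rw.T@w['tvec'].ravel()); print(Rw.round(2),w['fx'])
E
```

```text
heel [ 0.48019934 -0.27176095  0.024     ] A [ 0.41951176 -0.42433955  0.024     ] B [ 0.32853748 -0.2198175   0.024     ] brace mid outer [ 0.36969189 -0.3256345   0.024     ]
(145, 88) [ 0.56088472 -0.03292138  0.04      ]
(325, 262) [0.58836966 0.17365157 0.04      ]
(405, 330) [0.59360137 0.24880121 0.04      ]
(385, 302) [0.58570929 0.22359835 0.04      ]
(500, 240) [0.49434072 0.2304011  0.04      ]
(705, 122) [0.31210158 0.23839207 0.04      ]
bracket [0.43794833 0.00113936 0.02      ]
[[-0.     0.971  0.238]
 [ 0.001  0.238 -0.971]
 [-1.     0.    -0.001]]
cam pos [ 0.20130524 -0.51737665  0.38393127]
[[ 0.24 -0.97 -0.  ]
 [-0.94 -0.23  0.25]
 [-0.24 -0.06 -0.97]] 288.4197078353347
```

>>> {"method": "servo_tool", "body": {"motion": [0,29,-15,-10,0,58,-30,-20,0,87,-45,-30,0,116,-59,-40,0,145,-74,-50,0,174,-89,-60,0,203,-104,-70,0,232,-119,-80,0,261,-134,-90,0,290,-148,-101,0,290,-148,-101,0,290,-148,-101,0,290,-148,-101], "gripper": 1}}

```text
time_s: 1.78
ee_pos: [0.3769, -0.3218, 0.2054]
eef_rot: [2.548, 1.571, 2.979]
force: [-1.5, 0.7, -1.4]
grip_width: 0.0942
```

```bash
python3 - <<'E'
from h import *
o=ctrl.get_obs();print(o['time_s'],o['ee_pos'],o['qpos']); m=R.from_euler('xyz',o['eef_rot']).as_matrix();print(m.round(3))
c=shot('wrist'); cv2.imwrite('pics/w1.png',cv2.resize(c['color'][:,:,::-1],(800,600),interpolation=cv2.INTER_CUBIC))
c=shot('scene'); cv2.imwrite('pics/s1.png',cv2.resize(c['color'][:,:,::-1],(800,600),interpolation=cv2.INTER_CUBIC))
E
```

```text
1.775 [ 0.37689466 -0.32178965  0.20541848] [-7.80568695e-01  1.78556997e-01  1.67134603e+00 -8.18267038e-05
  1.29180040e+00 -1.21068393e+00]
[[-0.    -0.417  0.909]
 [ 0.     0.909  0.417]
 [-1.     0.    -0.   ]]
```

View pics/w1.png

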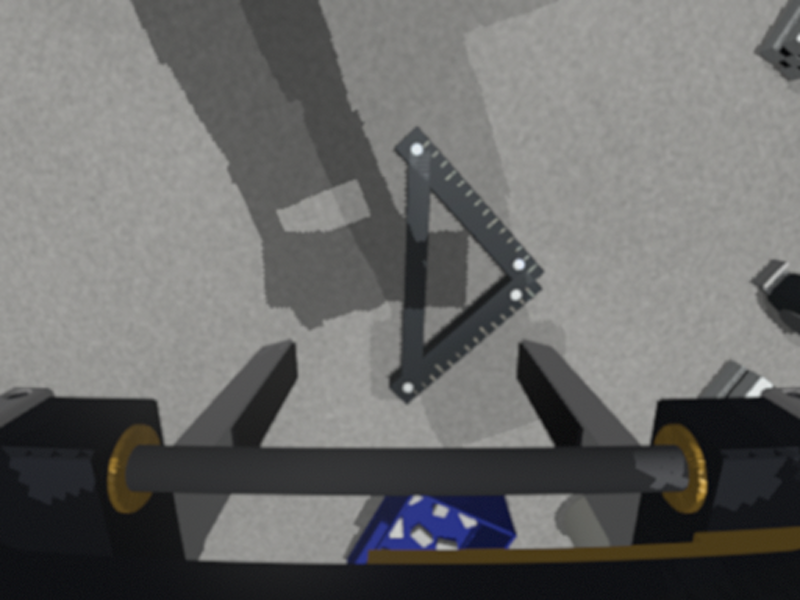

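The wrist view shows the square clearly: brace from display (417,150) to (405,388), heel near (540,277). I'll enlarge it to measure.

```bash
python3 - <<'E'
from h import *
c=np.load('wrist.npz'); im=c['color'][:,:,::-1]
cv2.imwrite('pics/w1c.png',cv2.resize(im[75:265,240:360],None,fx=3.15*1,fy=3.15,interpolation=cv2.INTER_CUBIC))
cv2.imwrite('pics/w1a.png',cv2.resize(im[75:170,240:360],None,fx=6,fy=6,interpolation=cv2.INTER_CUBIC))
cv2.imwrite('pics/w1b.png',cv2.resize(im[165:260,240:360],None,fx=6,fy=6,interpolation=cv2.INTER_CUBIC))
E
```

```text
(no output)
```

View pics/w1a.png

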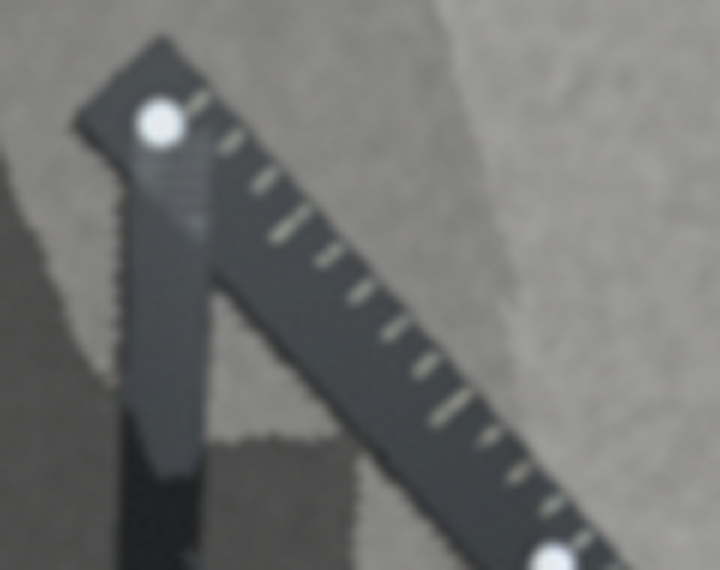

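View pics/w1b.png

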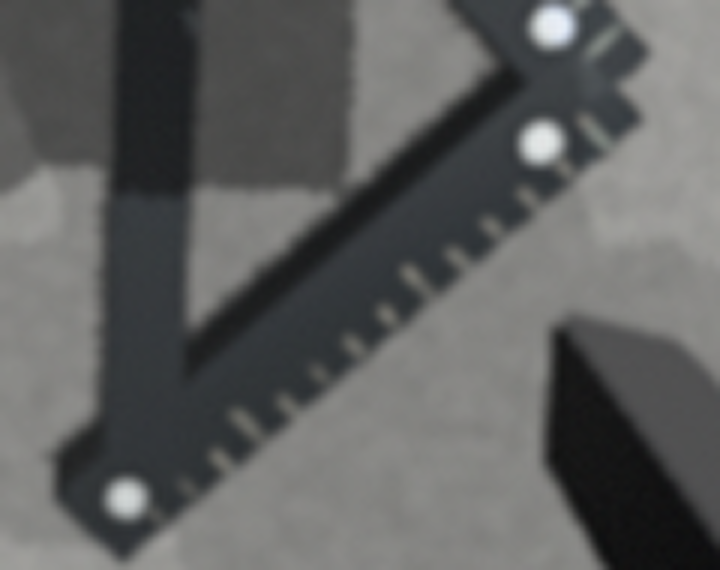

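View pics/s1.png

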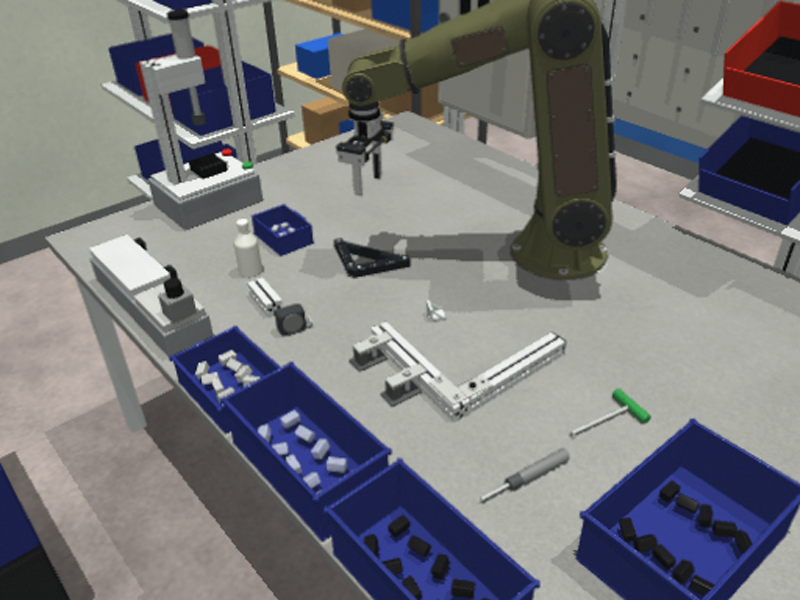

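```bash
cat >> h.py <<'E'
def fit(model,meas):
    """planar rigid fit; returns origin xy, yaw, residual mm"""
    m=np.array(model,float);q=np.array(meas)[:,:2]
    mc,qc=m.mean(0),q.mean(0);a=m-mc;b=q-qc
    th=np.arctan2((a[:,0]*b[:,1]-a[:,1]*b[:,0]).sum(),(a*b).sum())
    Rm=np.array([[np.cos(th),-np.sin(th)],[np.sin(th),np.cos(th)]])
    t=qc-Rm@mc
    return t,th,((m@Rm.T+t-q)*1000).round(1),Rm
E
python3 - <<'E'
from h import *
c=np.load('wrist.npz')
def P(x,y,oy): return world(c,240+(x+.5)/6-.5,oy+(y+.5)/6-.5,.024)
w=[P(162,37,75),P(75,122,75),P(648,48,165),P(640,118,165),P(122,560,165),P(57,490,165)]
print(np.array(w).round(4))
# which leg is -x : top end?
for mod in ([[-.165,0],[-.165,-.024],[-.010,0],[0,-.010],[0,-.165],[-.024,-.165]],):
    t,th,r,Rm=fit(mod,w); print(t,th,np.degrees(th),r.tolist()); print('grip',Rm@[-.08,-.08]+t, 'diag deg',45+np.degrees(th))
o=ctrl.get_obs(); m=R.from_euler('xyz',o['eef_rot']).as_matrix()
g=np.r_[Rm@[-.08,-.08]+t,.012]
tcp=np.r_[g[:2],g[2]-.019+.002]
print('shift',m.T@(np.r_[g[:2],0.005]-o['ee_pos'])*1000, 'tool z deg',np.degrees(np.arctan2(m[1,2],m[0,2])))
E
```

```text
[[ 0.335  -0.2142  0.024 ]
 [ 0.3261 -0.2361  0.024 ]
 [ 0.4755 -0.271   0.024 ]
 [ 0.4814 -0.2851  0.024 ]
 [ 0.4238 -0.426   0.024 ]
 [ 0.4031 -0.4163  0.024 ]]
[ 0.48651009 -0.27469369] -0.38525517068890547 -22.073495316066424 [[-1.4, 1.5], [-1.5, 1.2], [1.7, 0.0], [1.4, 1.1], [0.7, -1.6], [-0.9, -2.3]]
grip [ 0.38231023 -0.31876624] diag deg 22.926504683933576
shift [200.44914187   0.468323     6.03882833] tool z deg 24.684410579514388
```

>>> {"method": "servo_tool", "body": {"motion": [20,0,3,1,50,0,6,1.8,80,0,6,1.8,110,0,6,1.8,140,0,6,1.8,165,0,6,1.8,185,0,6,1.8,195,0,6,1.8,201,0,6,1.8,201,0,6,1.8,201,0,6,1.8], "gripper": 0.6}}

```text
time_s: 3.25
ee_pos: [0.3832, -0.319, 0.005]
eef_rot: [-1.145, 1.57, -0.744]
force: [0.7, -0.3, -0.3]
grip_width: 0.0566
```

```bash
python3 - <<'E'
from h import *
o=ctrl.get_obs();print(o['time_s'],o['ee_pos'],o['force'],o['grip_width'])
c=shot('wrist'); cv2.imwrite('pics/w2.png',cv2.resize(c['color'][:,:,::-1],(800,600),interpolation=cv2.INTER_CUBIC))
E
```

```text
3.25 [ 0.38318994 -0.31897844  0.00504189] [ 0.72713094 -0.28681927 -0.33078325] 0.056636437332959866
```

View pics/w2.png

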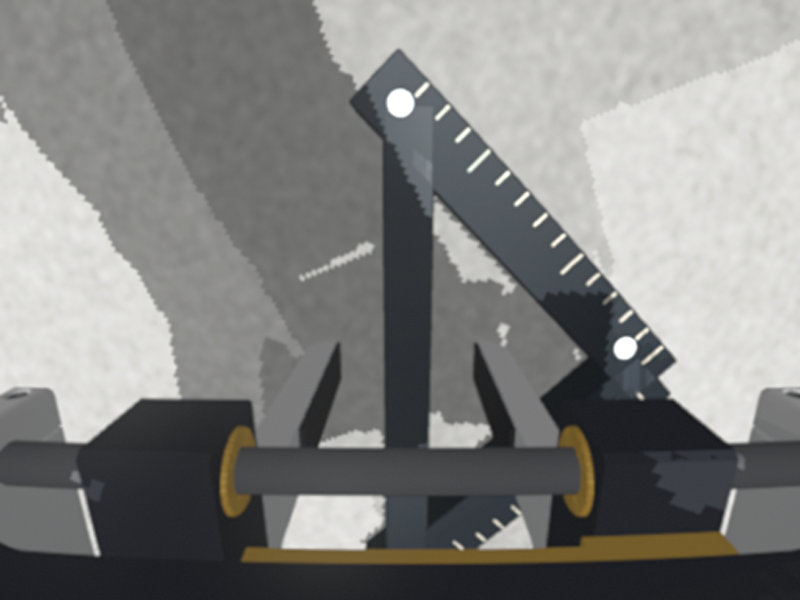

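The brace sits midway between the fingers and parallel to the pads, around display (408,350). Closing now, then lifting.

>>> {"method": "servo_tool", "body": {"motion": [0,0,0,0,0,0,0,0,0,0,0,0,0,0,0,0,0,0,0,0,0,0,0,0], "gripper": 0, "force": 50}}

```text
time_s: 4.05
ee_pos: [0.383, -0.3187, 0.0044]
eef_rot: [-0.289, 1.571, 0.113]
force: [-0.1, 0.3, 0.2]
grip_width: 0.0179
```

>>> {"method": "servo_tool", "body": {"motion": [-20,0,0,0,-60,0,0,0,-100,0,0,0,-135,0,0,0,-150,0,0,0,-150,0,0,0]}}

```text
time_s: 4.8
ee_pos: [0.3829, -0.3187, 0.1542]
eef_rot: [-1.571, 1.571, -1.17]
force: [0.1, -0.2, -4.6]
grip_width: 0.0177
```

```bash
python3 - <<'E'
from h import *
o=ctrl.get_obs();print(o['time_s'],o['ee_pos'],o['force'],o['moment'],o['grip_width'],o['qpos'])
m=R.from_euler('xyz',o['eef_rot']).as_matrix();print(m.round(3),np.degrees(np.arctan2(m[1,2],m[0,2])))
c=shot('wrist'); cv2.imwrite('pics/w3.png',cv2.resize(c['color'][:,:,::-1],(800,600),interpolation=cv2.INTER_CUBIC))
E
```

```text
4.8 [ 0.382904   -0.31872144  0.15419713] [ 0.06476741 -0.19479109 -4.59146179] [-0.09937974  0.01874577 -0.01458152] 0.017670137991548315 [-7.67661668e-01  2.35375755e-01  1.72770191e+00 -8.90271123e-05
  1.17832156e+00 -1.16906029e+00]
[[ 0.    -0.391  0.921]
 [-0.     0.921  0.391]
 [-1.    -0.    -0.   ]] 23.00039720141051
```

View pics/w3.png

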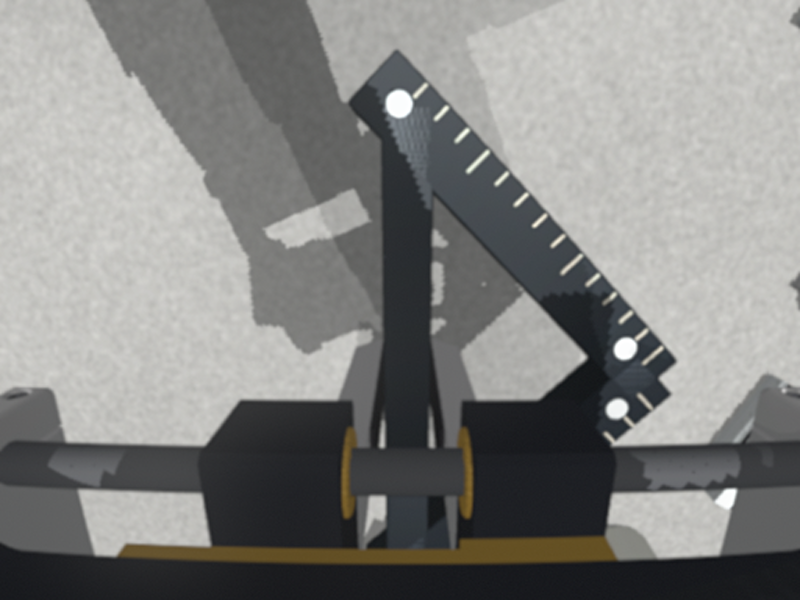

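```bash
python3 - <<'E'
from h import *
c=np.load('wrist.npz'); im=c['color'][:,:,::-1]
cv2.imwrite('pics/w3a.png',cv2.resize(im[25:145,215:335],None,fx=5,fy=5,interpolation=cv2.INTER_CUBIC))
cv2.imwrite('pics/w3b.png',cv2.resize(im[180:290,340:440],None,fx=5.4,fy=5.4,interpolation=cv2.INTER_CUBIC))
E
```

```text
(no output)
```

View pics/w3a.png

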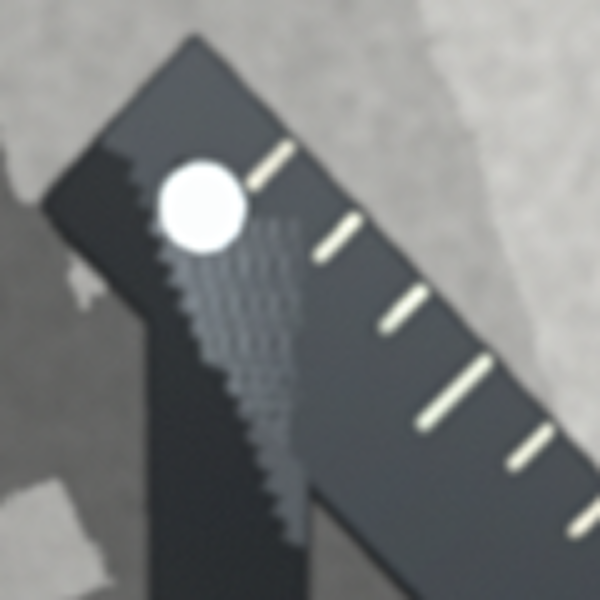

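View pics/w3b.png

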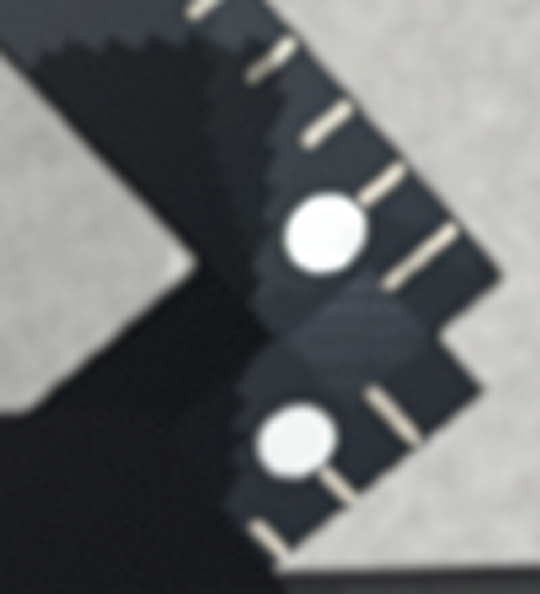

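```bash
python3 - <<'E'
from h import *
c=np.load('wrist.npz'); o=ctrl.get_obs(); m=R.from_euler('xyz',o['eef_rot']).as_matrix()
zt=.1738
A=lambda x,y: world(c,215+(x+.5)/5-.5,25+(y+.5)/5-.5,zt)
B=lambda x,y: world(c,340+(x+.5)/5.4-.5,180+(y+.5)/5.4-.5,zt)
w=[A(195,35),A(42,205),B(502,278),B(440,332),B(483,390)]
t,th,r,Rm=fit([[-.165,0],[-.165,-.024],[-.01,0],[-.01,-.01],[0,-.01]],w)
print(t,np.degrees(th),r.tolist())
d=m.T@(np.r_[t,0]-o['ee_pos'])*1000
print('heel in tool y,z mm',d[1:], 'square yaw - toolz yaw', np.degrees(th)-23.0)
s=np.load('scene.npz')
E
```

```text
[ 0.48617321 -0.27553632] -22.135644300169854 [[-0.9, 0.9], [-1.7, 0.0], [1.0, 0.1], [0.5, -0.8], [1.1, -0.3]]
heel in tool y,z mm [ -1.2091211  112.20301882] square yaw - toolz yaw -45.13564430016986
```

>>> {"method": "servo_tool", "body": {"motion": [0,20,13,-1,0,55,36,-2.5,0,94,61,-4,0,134,87,-5.5,0,174,113,-7,0,214,139,-8.5,0,254,165,-10,0,294,191,-11.5,0,330,215,-13,0,360,235,-14.5,0,378,246,-15.5,0,378,246,-15.5,0,378,246,-15.5,0,378,246,-15.5]}}

```text
time_s: 6.6
ee_pos: [0.4616, 0.1246, 0.1541]
eef_rot: [2.767, 1.57, -2.846]
force: [0.3, 0.3, -5.2]
grip_width: 0.0177
```

```bash
python3 - <<'E'
from h import *
o=ctrl.get_obs();print(o['time_s'],o['ee_pos'],o['force'],o['moment'],o['grip_width'],o['qpos'])
m=R.from_euler('xyz',o['eef_rot']).as_matrix();print(m.round(3),np.degrees(np.arctan2(m[1,2],m[0,2])))
c=shot('wrist'); cv2.imwrite('pics/w4.png',cv2.resize(c['color'][:,:,::-1],(800,600),interpolation=cv2.INTER_CUBIC))
c=shot('scene'); cv2.imwrite('pics/s4.png',cv2.resize(c['color'][:,:,::-1],(800,600),interpolation=cv2.INTER_CUBIC))
E
```

```text
6.6 [0.46156326 0.12460815 0.1540692 ] [ 0.29631744  0.32153099 -5.15921521] [-0.14455756 -0.05987355  0.01255822] 0.01772022500018182 [ 1.87095667e-01  1.92418574e-01  1.78072872e+00 -8.02332285e-05
  1.16912240e+00 -4.83639108e-01]
[[-0.001 -0.622  0.783]
 [-0.     0.783  0.622]
 [-1.     0.    -0.001]] 38.432074968454636
```

View pics/w4.png

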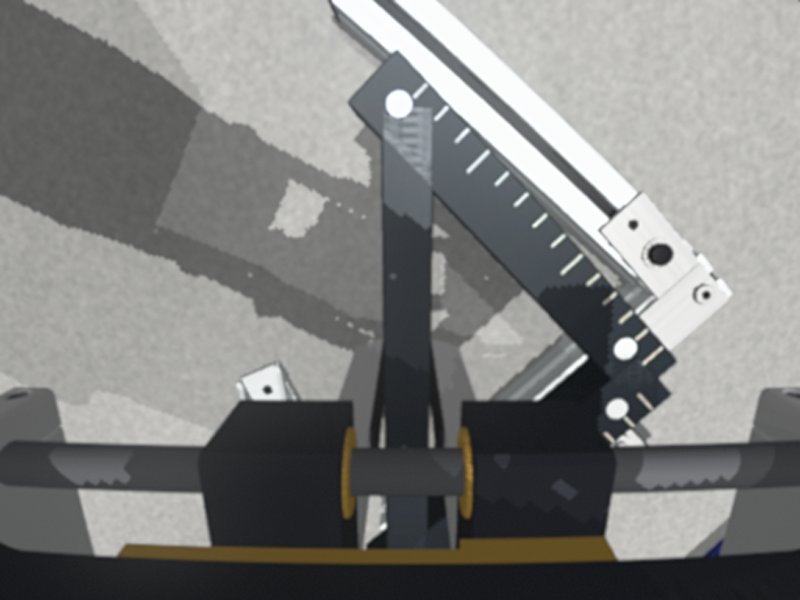

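View pics/s4.png

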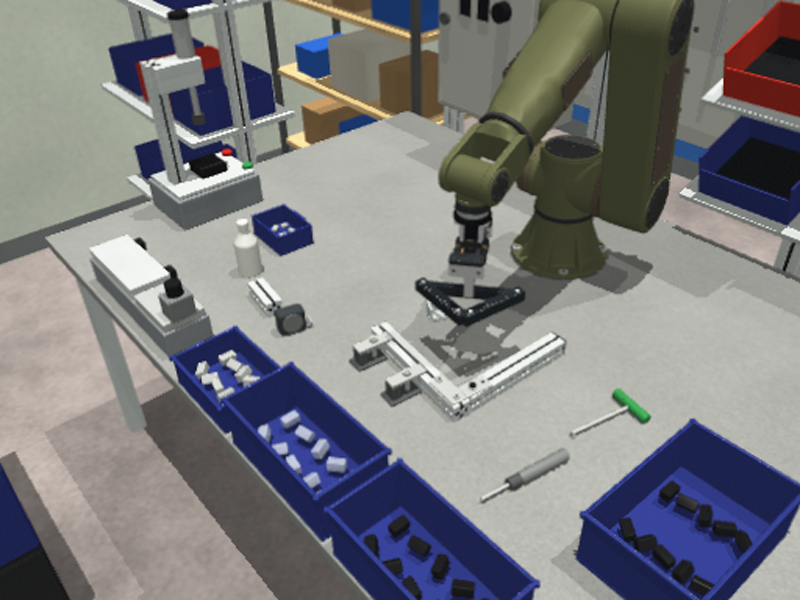

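The held square hides the long rail in this view: the cross rail is visible along (340,10)-(630,290), but the corner area sits behind the heel. I'll turn the tool so the wrist camera sees the whole frame unobstructed.

>>> {"method": "servo_tool", "body": {"motion": [0,1,-7,10,0,2,-14,20,0,4,-22,30,0,5,-29,40,0,6,-36,50,0,7,-43,60,0,9,-50,70,0,10,-57,80,0,11,-64,90,0,12,-72,100,0,14,-80,110,0,15,-86,120,0,16,-92,128,0,16,-92,128,0,16,-92,128]}}

```text
time_s: 8.57
ee_pos: [0.38, 0.0806, 0.1546]
eef_rot: [1.833, 1.57, 0.274]
force: [0.3, -0.2, -4.9]
grip_width: 0.0177
```

```bash
python3 - <<'E'
from h import *
o=ctrl.get_obs();print(o['time_s'],o['ee_pos'],o['force'],o['qpos'])
m=R.from_euler('xyz',o['eef_rot']).as_matrix();print(m.round(3),np.degrees(np.arctan2(m[1,2],m[0,2])))
c=shot('wrist'); cv2.imwrite('pics/w5.png',cv2.resize(c['color'][:,:,::-1],(800,600),interpolation=cv2.INTER_CUBIC))
E
```

```text
8.575 [0.380004   0.08055387 0.15458107] [ 0.33932265 -0.16129636 -4.89177236] [ 1.14469427e-01 -1.21782437e-02  2.00382791e+00  9.22506614e-05
  1.14941973e+00  1.67377482e+00]
[[ 0.001  1.     0.011]
 [ 0.     0.011 -1.   ]
 [-1.     0.001 -0.   ]] -89.34377650960445
```

View pics/w5.png

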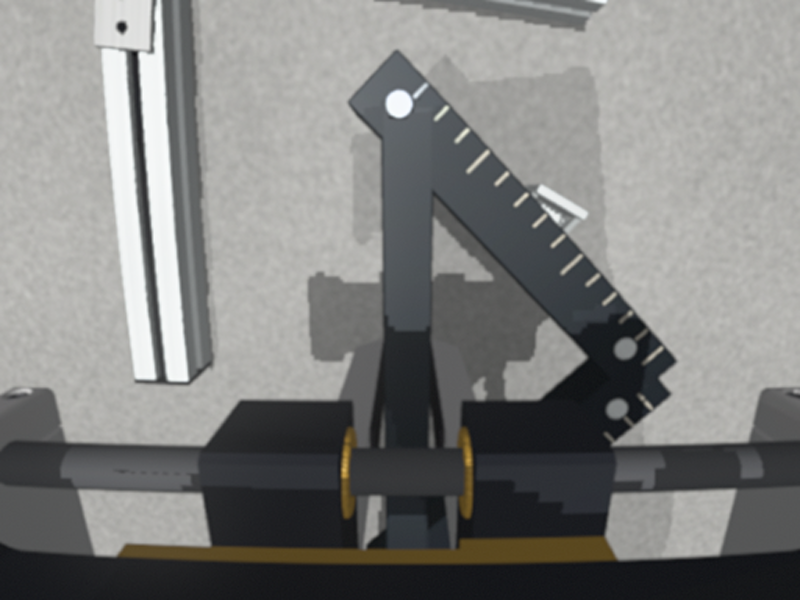

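>>> {"method": "servo_tool", "body": {"motion": [0,20,0,0,0,45,0,0,0,45,0,0,0,45,0,0]}}

```text
time_s: 9.12
ee_pos: [0.4243, 0.081, 0.1542]
eef_rot: [-1.547, 1.57, -3.108]
force: [-0.8, -0.2, -5.0]
grip_width: 0.0178
```

```bash
python3 - <<'E'
from h import *
o=ctrl.get_obs();print(o['time_s'],o['ee_pos'],o['force'],o['qpos'])
c=shot('wrist'); im=c['color'][:,:,::-1];cv2.imwrite('pics/w6.png',cv2.resize(im,(800,600),interpolation=cv2.INTER_CUBIC))
cv2.imwrite('pics/w6a.png',cv2.resize(im[0:140,50:200],None,fx=4.2,fy=4.2,interpolation=cv2.INTER_CUBIC))
cv2.imwrite('pics/w6b.png',cv2.resize(im[0:80,200:400],None,fx=4,fy=4,interpolation=cv2.INTER_CUBIC))
cv2.imwrite('pics/w6c.png',cv2.resize(im[140:290,50:200],None,fx=4,fy=4,interpolation=cv2.INTER_CUBIC))
E
```

```text
9.125 [0.42429252 0.08101121 0.15417727] [-0.84713261 -0.19724862 -4.95253623] [1.03792253e-01 9.00959759e-02 1.89827598e+00 6.46048421e-05
 1.15405687e+00 1.66493741e+00]
```

View pics/w6a.png

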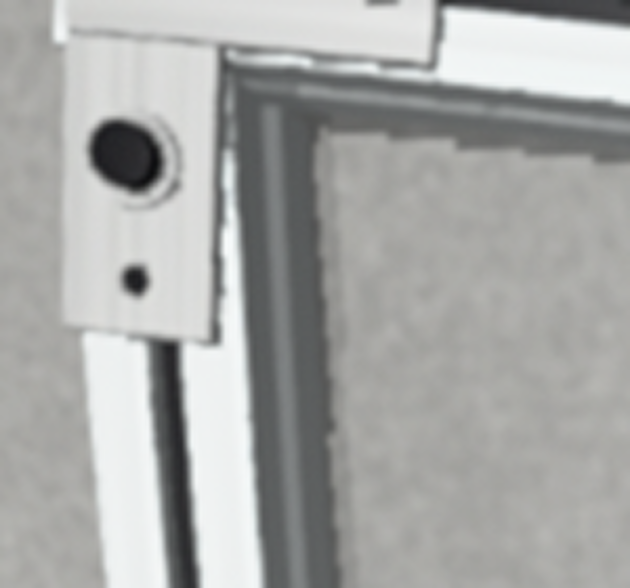

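View pics/w6b.png

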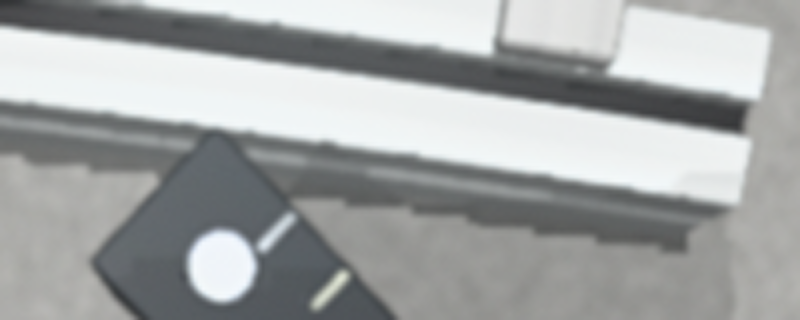

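View pics/w6c.png

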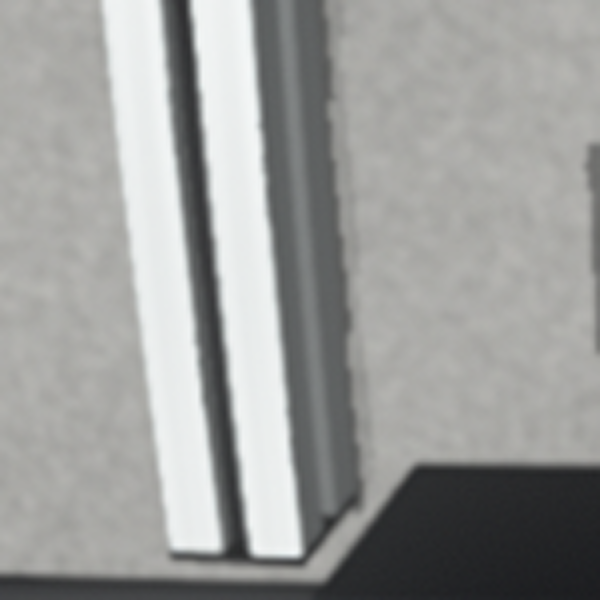

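```bash
python3 - <<'E'
from h import *
c=np.load('wrist.npz')
def Q(x,y,ox,oy,f): return world(c,ox+(x+.5)/f-.5,oy+(y+.5)/f-.5,.04)[:2]
L=np.array([Q(440,67,50,0,4.2),Q(628,100,50,0,4.2)]+[Q(x,y,200,0,4) for x,y in [(20,104),(150,122),(300,148),(500,175),(740,207)]])
X=np.array([Q(233,180,50,0,4.2),Q(250,460,50,0,4.2),Q(262,580,50,0,4.2)]+[Q(x,y,50,140,4) for x,y in [(250,0),(270,200),(287,400),(303,557)]])
print(L.round(4).tolist());print(X.round(4).tolist())
def line(P):
    vx,vy,x,y=cv2.fitLine(P.astype(np.float32),cv2.DIST_HUBER,0,.001,.001).ravel(); d=np.array([vx,vy]);p=np.array([x,y])
    n=np.array([-vy,vx]); print('res',((P-p)@n*1000).round(1)); return p,d
pl,dl=line(L);px,dx=line(X)
if dl[1]<0: dl=-dl
if dx[0]>0: dx=-dx
yaw=np.arctan2(-dl[0],dl[1]); print('rail yaw',yaw,np.degrees(yaw),'cross dir deg',np.degrees(np.arctan2(-dx[1],-dx[0])))
lean=np.arctan2(-dx[1],-dx[0])-yaw; print('lean',lean)
s=np.linalg.solve(np.c_[dl,-dx],px-pl);I=pl+s[0]*dl; print('intersection',I)
ex=np.array([np.cos(yaw),np.sin(yaw)]);ey=np.array([-ex[1],ex[0]])
# corner from far end of long rail (y=-266) and from cross end
E=L[-1]; print('corner via long end', E+ey*.266)
# cross rail inner face when square: y=0; pivot at (-24,20): face distance 20 below pivot
# pivot P: point on long line at corner; solve corner s.t. pivot distance to cross line = 20mm
n=np.array([-dx[1],dx[0]]); 
if n@ey<0:n=-n
f=lambda t:( (pl+t*ey -.024*ex+.020*ey-px)@n)-.020
from scipy.optimize import brentq
t=brentq(f,-.5,.5); C=pl+t*ey; print('corner via pivot',C)
E
python3 - <<'E'
from h import *
c=np.load('scene.npz')
E
```

```text
[[0.5893, 0.1806], [0.582, 0.1388], [0.5801, 0.1337], [0.5762, 0.1034], [0.5709, 0.0683], [0.5658, 0.0211], [0.5604, -0.037]]
[[0.5664, 0.2299], [0.5043, 0.2318], [0.476, 0.2318], [0.4741, 0.2318], [0.4215, 0.2324], [0.364, 0.2344], [0.3144, 0.2359]]
res [-2.  -0.3  1.   0.9  1.6  0.5 -1.7]
res [ 0.1  0.5 -0.1 -0.1 -0.7  0.   0.3]
rail yaw -0.1300461 -7.4510922 cross dir deg -1.286385
lean 0.107594445
intersection [0.59355325 0.22924748]
corner via long end [0.59494229 0.22673826]
corner via pivot [0.59323215 0.22679242]
```

>>> {"method": "servo_tool", "body": {"motion": [0,20,25,0,0,50,65,0,0,75,100,0,0,75,100,0,0,75,100,0]}}

```text
time_s: 9.8
ee_pos: [0.5, -0.018, 0.1543]
eef_rot: [-1.973, 1.57, 2.749]
force: [0.7, -0.2, -4.7]
grip_width: 0.0176
```

```bash
python3 - <<'E'
from h import *
o=ctrl.get_obs();print(o['time_s'],o['ee_pos'],o['force'],o['qpos'])
c=shot('wrist'); im=c['color'][:,:,::-1];cv2.imwrite('pics/w7.png',cv2.resize(im,(800,600),interpolation=cv2.INTER_CUBIC))
cv2.imwrite('pics/w7a.png',cv2.resize(im[90:240,0:250],None,fx=3.2,fy=3.2,interpolation=cv2.INTER_CUBIC))
E
```

```text
9.8 [ 0.50001073 -0.01802756  0.1542997 ] [ 0.72921469 -0.21746432 -4.68429085] [-1.09357928e-01  2.40358442e-01  1.72121039e+00  2.05127974e-04
  1.18067445e+00  1.45257558e+00]
```

View pics/w7.png

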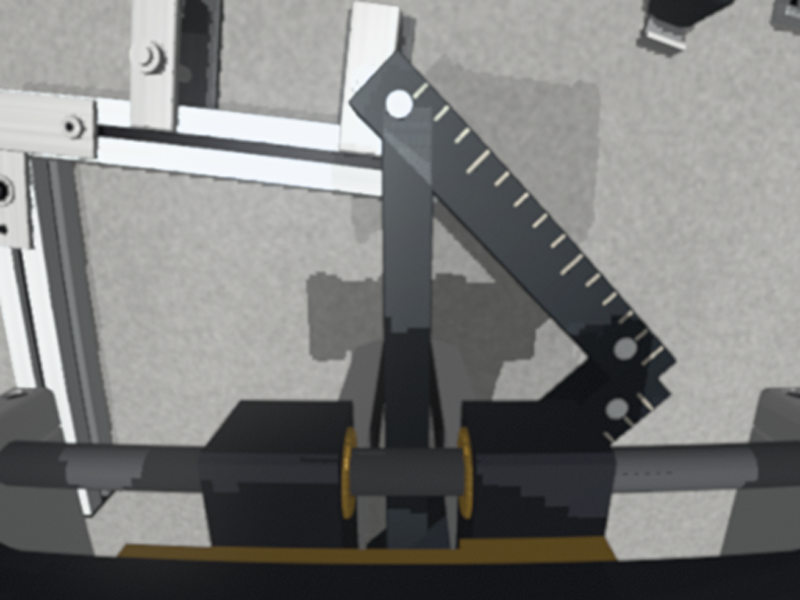

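View pics/w7a.png

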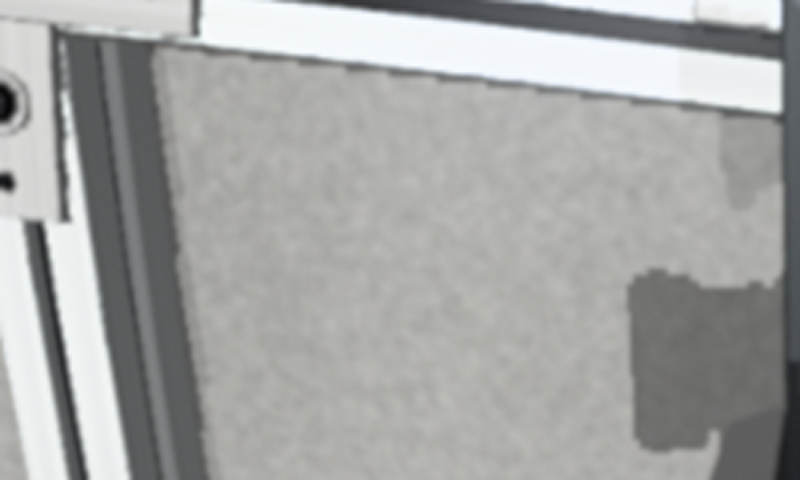

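```bash
python3 - <<'E'
from h import *
c=np.load('wrist.npz')
P=np.array([world(c,(x+.5)/3.2-.5,90+(y+.5)/3.2-.5,.04)[:2] for x,y in [(200,44),(300,58),(400,71),(500,85),(600,96),(700,107),(775,115)]])
X=np.array([world(c,(x+.5)/3.2-.5,90+(y+.5)/3.2-.5,.04)[:2] for x,y in [(75,130),(90,230),(130,475)]])
print(P.round(4).tolist(),X.round(4).tolist())
p=np.polyfit(P[:,1],P[:,0],1); print('yaw',-np.degrees(np.arctan(p[0])), 'resid',((P[:,0]-np.polyval(p,P[:,1]))*1000).round(1),'x at y=.227',np.polyval(p,.227),'x at y=.0',np.polyval(p,0))
p2=np.polyfit(X[:,0],X[:,1],1);print('cross deg',np.degrees(np.arctan(p2[0])),'y at .57',np.polyval(p2,.57))
E
```

```text
[[0.5863, 0.1814], [0.5816, 0.149], [0.5774, 0.1171], [0.573, 0.0857], [0.5697, 0.0545], [0.5665, 0.0234], [0.5643, 0.0001]] [[0.5602, 0.2289], [0.5273, 0.2295], [0.4393, 0.2319]]
yaw -6.939304626592746 resid [ 0.8 -0.  -0.4 -0.9 -0.4  0.2  0.7] x at y=.227 0.5911317202962556 x at y=.0 0.5635036874795318
cross deg -1.4803859153075267 y at .57 0.22851488473041645
```

>>> {"method": "servo_tool", "body": {"motion": [0,-1,-11,-10,0,-2,-22,-20,0,-4,-33,-30,0,-5,-44,-40,0,-6,-55,-50,0,-7,-66,-60,0,-8,-77,-70,0,-10,-88,-80,0,-11,-99,-90,0,-12,-110,-100,0,-13,-121,-110,0,-15,-133,-120,0,-16,-143,-127.3,0,-16,-143,-127.3,0,-16,-143,-127.3]}}

```text
time_s: 11.72
ee_pos: [0.4831, 0.1246, 0.1546]
eef_rot: [-1.52, 1.571, -0.862]
force: [-0.0, -0.2, -4.8]
grip_width: 0.0178
```

```bash
python3 - <<'E'
from h import *
o=ctrl.get_obs();print(o['time_s'],o['ee_pos'],o['force'],o['moment'],o['qpos'])
m=R.from_euler('xyz',o['eef_rot']).as_matrix();print(m.round(3),np.degrees(np.arctan2(m[1,2],m[0,2])))
c=shot('wrist'); im=c['color'][:,:,::-1];cv2.imwrite('pics/w8.png',cv2.resize(im,(800,600),interpolation=cv2.INTER_CUBIC))
E
```

```text
11.725 [0.48309375 0.12455984 0.15455953] [-0.03751404 -0.18699434 -4.8031005 ] [-0.10520312  0.00021709  0.02919729] [ 1.78979275e-01  2.36546618e-01  1.72532873e+00 -1.30996574e-04
  1.17964645e+00 -4.78426122e-01]
[[ 0.    -0.611  0.792]
 [-0.     0.792  0.611]
 [-1.    -0.     0.   ]] 37.66941597871631
```

View pics/w8.png

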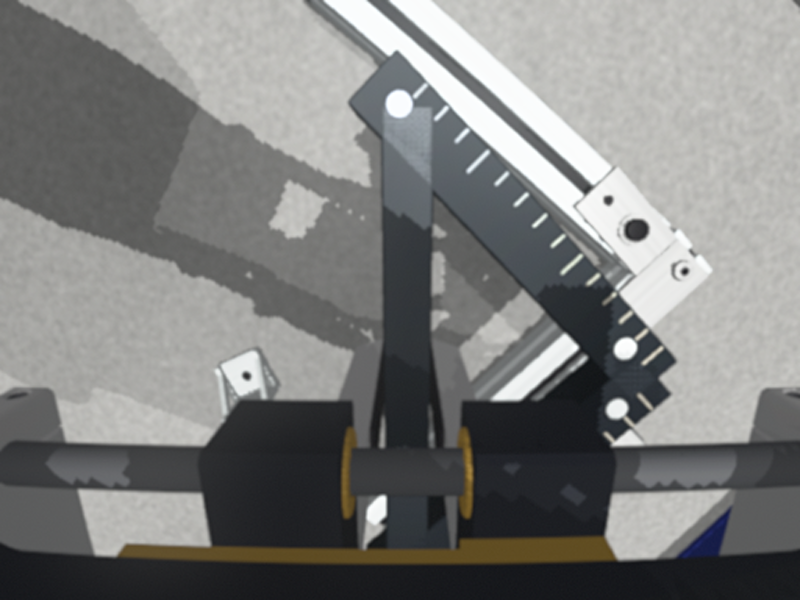

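>>> {"method": "servo_tool", "body": {"motion": [20,0,0,-0.3,50,0,0,-0.3,80,0,0,-0.3,105,0,0,-0.3,125,0,0,-0.3,138,0,0,-0.3,145,0,0,-0.3,149,0,0,-0.3,149,0,0,-0.3,149,0,0,-0.3]}}

```text
time_s: 13.02
ee_pos: [0.4837, 0.1246, 0.0059]
eef_rot: [-0.488, 1.57, 0.177]
force: [0.6, -0.5, -4.5]
grip_width: 0.0175
```

```bash
python3 - <<'E'
from h import *
o=ctrl.get_obs();print(o['time_s'],o['ee_pos'],o['force'],o['moment'],o['grip_width'])
m=R.from_euler('xyz',o['eef_rot']).as_matrix();print(m.round(3),np.degrees(np.arctan2(m[1,2],m[0,2])))
c=shot('wrist'); im=c['color'][:,:,::-1];cv2.imwrite('pics/w9.png',cv2.resize(im,(800,600),interpolation=cv2.INTER_CUBIC))
c=shot('scene'); im=c['color'][:,:,::-1];cv2.imwrite('pics/s9.png',cv2.resize(im[180:280,210:370],None,fx=5,fy=5,interpolation=cv2.INTER_CUBIC))
E
```

```text
13.025 [0.48365452 0.1245685  0.00589834] [ 0.60263737 -0.48677664 -4.53506615] [-0.14487491  0.01943297 -0.00314783] 0.017481370993727142
[[ 0.001 -0.617  0.787]
 [ 0.     0.787  0.617]
 [-1.    -0.     0.001]] 38.095929819909564
```

View pics/w9.png

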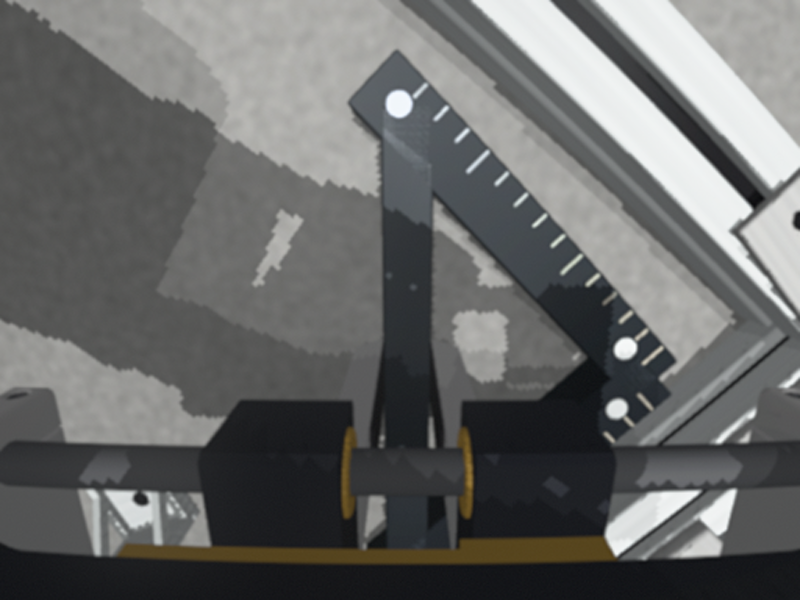

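View pics/s9.png

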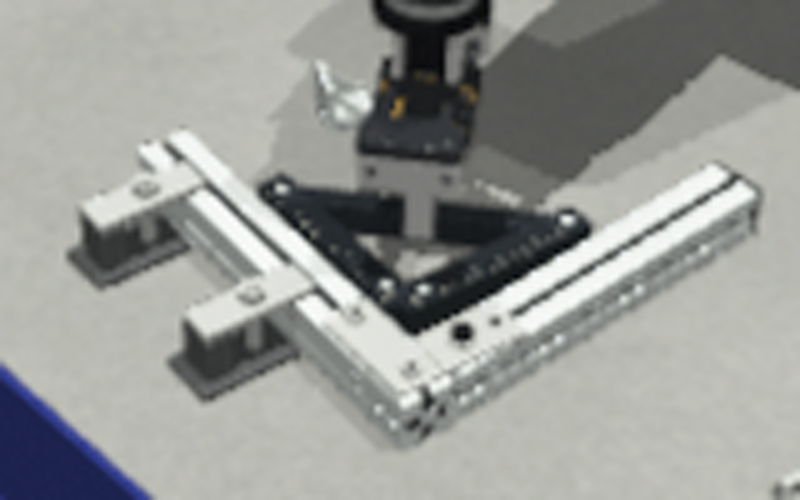

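The square is down inside the frame with clear gaps to both rails. Now I'll approach the long rail (+x).

>>> {"method": "servo_tool", "body": {"motion": [0,-4,4,0,0,-7,7,0,0,-8,8,0,0,-8,8,0]}}

```text
time_s: 13.62
ee_pos: [0.4946, 0.1231, 0.0054]
eef_rot: [2.649, 1.571, -2.97]
force: [-0.3, 0.8, -4.3]
grip_width: 0.0179
```

```bash
cat >> h.py <<'E'
def st(yaw=-7.0):
    o=ctrl.get_obs(); m=R.from_euler('xyz',o['eef_rot']).as_matrix(); y=np.radians(yaw)
    ex=np.array([np.cos(y),np.sin(y)]);ey=np.array([-ex[1],ex[0]])
    print(o['time_s'],o['ee_pos'].round(4),'Fx %.1f Fy %.1f Fz %.1f'%(o['force'][:2]@ex,o['force'][:2]@ey,o['force'][2]),'M',o['moment'].round(2),'zdeg %.2f'%np.degrees(np.arctan2(m[1,2],m[0,2])),'w',o['grip_width'].round(4))
E
python3 -c "
from h import *
st()"
```

```text
Traceback (most recent call last):
  File "h.py", line 24, in st
    print(o['time_s'],o['ee_pos'].round(4),'Fx %.1f Fy %.1f Fz %.1f'%(o['force'][:2]@ex,o['force'][:2]@ey,o['force'][2]),'M',o['moment'].round(2),'zdeg %.2f'%np.degrees(np.arctan2(m[1,2],m[0,2])),'w',o['grip_width'].round(4))
                                                                                                                                                                                                        ^^^^^^^^^^^^^^^^^^^^^
AttributeError: 'float' object has no attribute 'round'
```

No contact yet. Stepping further.

>>> {"method": "servo_tool", "body": {"motion": [0,-1.4,1.4,0,0,-1.4,1.4,0,0,-1.4,1.4,0]}}

```text
time_s: 14.0
ee_pos: [0.4965, 0.1229, 0.0054]
eef_rot: [2.545, 1.571, -3.073]
force: [-0.4, -0.2, -4.7]
grip_width: 0.0174
```

```bash
sed -i "s/o\['grip_width'\].round(4)/round(o['grip_width'],4)/" h.py
python3 -c "
from h import *
st()"
```

```text
14.0 [0.4965 0.1229 0.0054] Fx -0.4 Fy -0.3 Fz -4.7 M [-0.12  0.03  0.02] zdeg 38.10 w 0.0174
```

>>> {"method": "servo_tool", "body": {"motion": [0,-0.7,0.7,0,0,-1.4,1.4,0,0,-1.4,1.4,0]}}

```text
time_s: 14.38
ee_pos: [0.4986, 0.1227, 0.0055]
eef_rot: [-0.245, 1.571, 0.42]
force: [-0.2, -0.3, -5.7]
grip_width: 0.0177
```

```bash
python3 -c "
from h import *
st()"
```

```text
14.375 [0.4986 0.1227 0.0055] Fx -0.2 Fy -0.3 Fz -5.7 M [-0.15 -0.05 -0.03] zdeg 38.09 w 0.0177
```

>>> {"method": "servo_tool", "body": {"motion": [0,-0.7,0.7,0,0,-1.4,1.4,0,0,-1.4,1.4,0]}}

```text
time_s: 14.75
ee_pos: [0.4992, 0.1224, 0.0051]
eef_rot: [2.575, 1.568, -3.043]
force: [-9.4, -0.7, -0.0]
grip_width: 0.0176
```

```bash
python3 - <<'E'
from h import *
st()
c=shot('wrist'); im=c['color'][:,:,::-1];cv2.imwrite('pics/w10.png',cv2.resize(im,(800,600),interpolation=cv2.INTER_CUBIC))
E
```

```text
14.75 [0.4992 0.1224 0.0051] Fx -9.3 Fy -1.8 Fz -0.0 M [-0.03  1.41  0.09] zdeg 38.11 w 0.0176
```

View pics/w10.png

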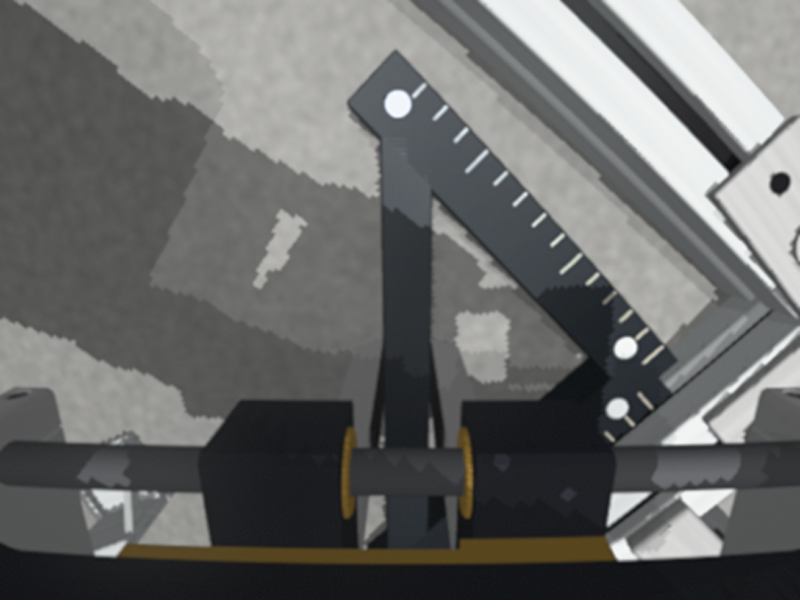

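Contact on the long rail at about 9 N, with the contact centre within the leg's length, so it lies nearly flat. Now I'll slide towards the cross rail while holding that push.

>>> {"method": "servo_tool", "body": {"motion": [0,2,2,0,0,4,4,0,0,6,6,0,0,8,8,0,0,10,10,0,0,10,10,0]}}

```text
time_s: 15.55
ee_pos: [0.5009, 0.1362, 0.0048]
eef_rot: [2.726, 1.567, -2.892]
force: [-8.6, -2.9, -3.9]
grip_width: 0.0178
```

```bash
python3 -c "
from h import *
st()"
```

```text
15.55 [0.5009 0.1362 0.0048] Fx -8.2 Fy -3.9 Fz -3.9 M [-0.44  1.23  0.13] zdeg 38.11 w 0.0178
```

>>> {"method": "servo_tool", "body": {"motion": [0,2,2,0,0,4,4,0,0,6,6,0,0,8,8,0,0,8,8,0]}}

```text
time_s: 16.18
ee_pos: [0.5022, 0.1473, 0.0048]
eef_rot: [2.78, 1.567, -2.838]
force: [-7.4, -4.0, -3.7]
grip_width: 0.0176
```

```bash
python3 -c "
from h import *
st()"
```

```text
16.175 [0.5022 0.1473 0.0048] Fx -6.9 Fy -4.9 Fz -3.7 M [-0.63  1.22  0.13] zdeg 38.12 w 0.0176
```

>>> {"method": "servo_tool", "body": {"motion": [0,0,2,0,0,2,4,0,0,4,6,0,0,5,7,0,0,5,7,0]}}

```text
time_s: 16.8
ee_pos: [0.503, 0.1544, 0.0045]
eef_rot: [2.866, 1.562, -2.752]
force: [-19.0, -13.5, 3.2]
grip_width: 0.0176
```

```bash
python3 - <<'E'
from h import *
st()
c=shot('wrist'); im=c['color'][:,:,::-1];cv2.imwrite('pics/w11.png',cv2.resize(im,(800,600),interpolation=cv2.INTER_CUBIC))
st()
E
```

```text
16.8 [0.503  0.1544 0.0045] Fx -17.2 Fy -15.7 Fz 3.2 M [-2.19  2.95  0.1 ] zdeg 38.11 w 0.0176
16.85 [0.503  0.1544 0.0044] Fx -16.4 Fy -14.7 Fz 3.5 M [-2.23  2.96  0.12] zdeg 38.11 w 0.0176
```

View pics/w11.png

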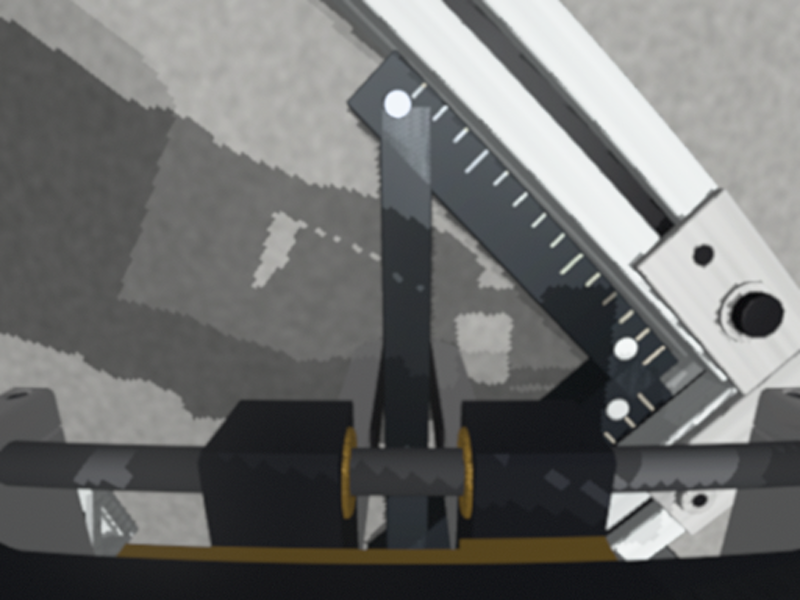

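```bash
python3 - <<'E'
from h import *
c=np.load('wrist.npz'); im=c['color'][:,:,::-1]
cv2.imwrite('pics/w11a.png',cv2.resize(im[0:140,200:360],None,fx=4.2,fy=4.2,interpolation=cv2.INTER_CUBIC))
cv2.imwrite('pics/w11b.png',cv2.resize(im[130:290,350:512],None,fx=3.7,fy=3.7,interpolation=cv2.INTER_CUBIC))
E
```

```text
(no output)
```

View pics/w11a.png

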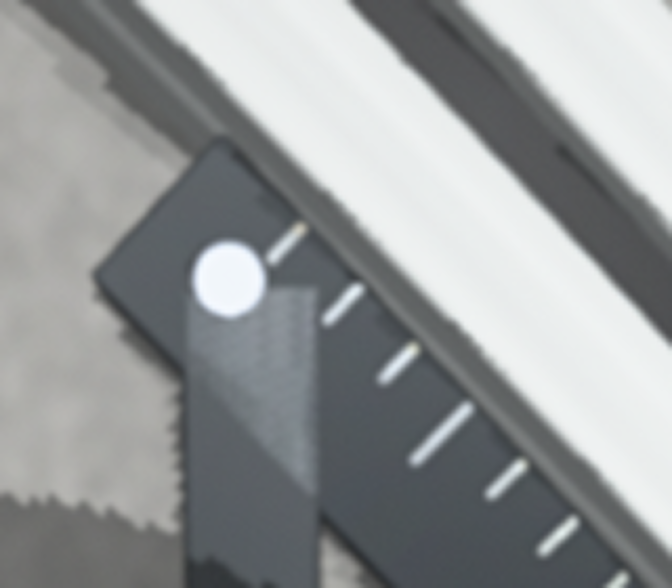

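View pics/w11b.png

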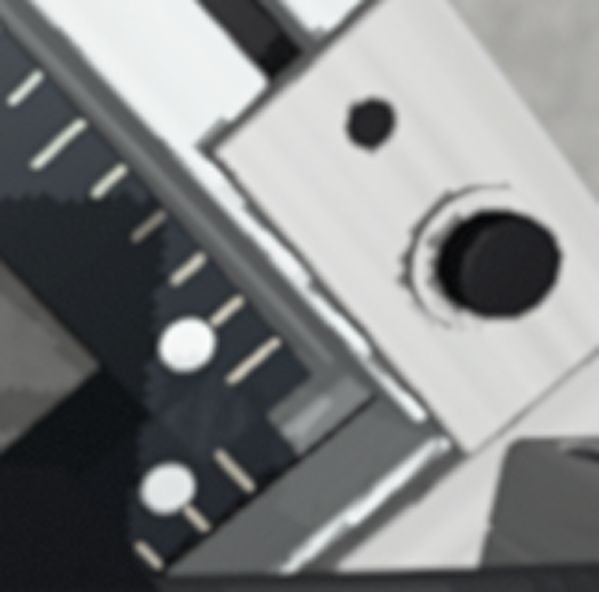

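```bash
python3 - <<'E'
from h import *
c=np.load('wrist.npz')
A=lambda x,y,z: world(c,200+(x+.5)/4.2-.5,(y+.5)/4.2-.5,z)[:2]
B=lambda x,y,z: world(c,350+(x+.5)/3.7-.5,130+(y+.5)/3.7-.5,z)[:2]
a,b=A(225,140,.0245),B(312,372,.0245)
print('square edge',a,b,np.degrees(np.arctan2(*(b-a)[::-1])))
h=[A(140,5,.04),A(300,178,.04),A(500,390,.04),A(665,555,.04),B(430,420,.04)]
for p in h: print(p, np.degrees(np.arctan2(*(h[-1]-p)[::-1])))
d=(b-a)/np.linalg.norm(b-a);n=np.array([-d[1],d[0]])
print('gap mm of rail edge from square face',[round(float((p-a)@n*1000),1) for p in h],'along',[round(float((p-a)@d*1000),0) for p in h])
E
```

```text
square edge [0.42909445 0.24200759] [0.57988272 0.22485236] -6.490652783648248
[0.41643857 0.24420236] -4.839221146379061
[0.44091077 0.2410216 ] -4.411806553229184
[0.47265253 0.23757039] -3.919135840781958
[0.49981607 0.23566348] -3.8896066894128745
[0.58859389 0.22962739] 0.0
gap mm of rail edge from square face [0.8, 0.4, 0.5, 1.7, 5.7] along [-13.0, 12.0, 44.0, 71.0, 160.0]
```

Measured: the leg's end touches the cross rail, which still leans about 2°, with a heel gap of about 5 mm. I'll keep pushing along +y, with slightly less x push and a touch less downward load.

>>> {"method": "servo_tool", "body": {"motion": [-0.3,1,0.5,0,-0.4,1.8,1,0,-0.4,2.6,1.6,0,-0.4,2.6,1.6,0]}}

```text
time_s: 17.35
ee_pos: [0.5034, 0.1577, 0.0048]
eef_rot: [2.892, 1.564, -2.726]
force: [-10.8, -9.8, -3.7]
grip_width: 0.0177
```

```bash
python3 -c "
from h import *
st()"
```

```text
17.35 [0.5034 0.1577 0.0048] Fx -9.5 Fy -11.1 Fz -3.7 M [-1.84  1.9   0.06] zdeg 38.11 w 0.0177
```

>>> {"method": "servo_tool", "body": {"motion": [0,0.4,0.8,0,0,1,1.6,0,0,1.2,2,0,0,1.2,2,0]}}

```text
time_s: 17.85
ee_pos: [0.5033, 0.1579, 0.0046]
eef_rot: [3.059, 1.56, -2.56]
force: [-19.5, -27.8, 5.2]
grip_width: 0.0177
```

```bash
python3 - <<'E'
from h import *
st()
c=shot('wrist'); im=c['color'][:,:,::-1];cv2.imwrite('pics/w12.png',cv2.resize(im,(800,600),interpolation=cv2.INTER_CUBIC))
cv2.imwrite('pics/w12a.png',cv2.resize(im[0:140,200:360],None,fx=4.2,fy=4.2,interpolation=cv2.INTER_CUBIC))
cv2.imwrite('pics/w12b.png',cv2.resize(im[130:290,350:512],None,fx=3.7,fy=3.7,interpolation=cv2.INTER_CUBIC))
E
```

```text
17.85 [0.5033 0.1579 0.0046] Fx -16.0 Fy -30.0 Fz 5.2 M [-4.89  2.96  0.08] zdeg 38.10 w 0.0177
```

View pics/w12a.png

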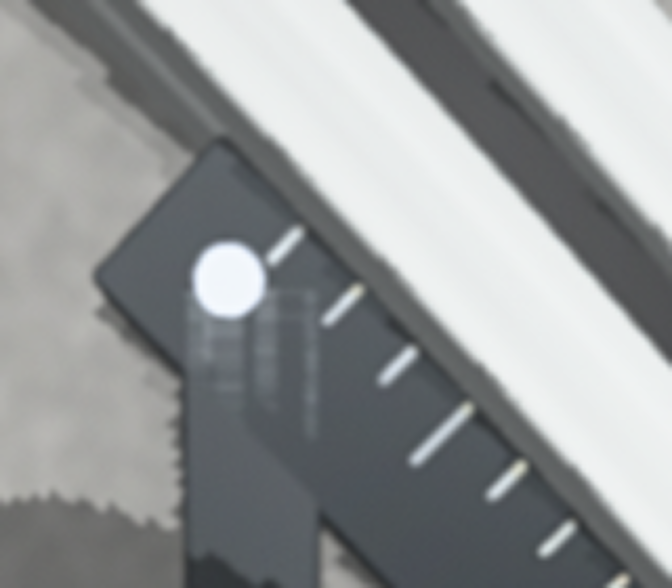

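View pics/w12b.png

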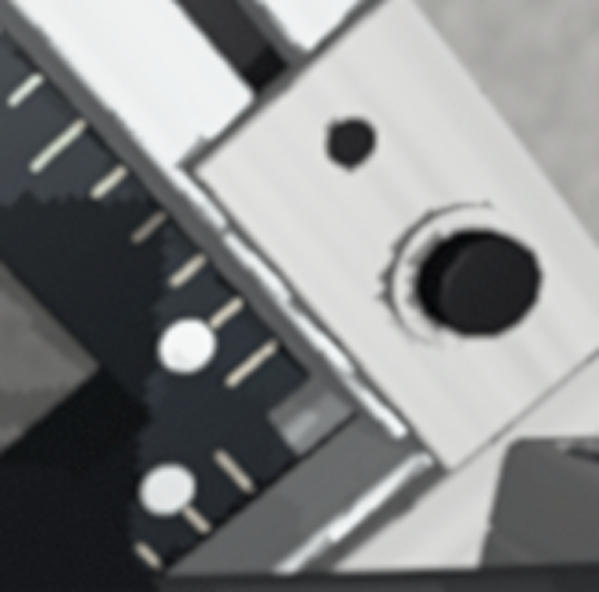

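```bash
python3 - <<'E'
from h import *
c=np.load('wrist.npz')
A=lambda x,y,z: world(c,200+(x+.5)/4.2-.5,(y+.5)/4.2-.5,z)[:2]
B=lambda x,y,z: world(c,350+(x+.5)/3.7-.5,130+(y+.5)/3.7-.5,z)[:2]
a,b=A(225,140,.0245),B(312,372,.0245)
print('square edge',np.degrees(np.arctan2(*(b-a)[::-1])))
h=[A(145,5,.04),A(290,160,.04),A(470,355,.04),A(660,560,.04),B(180,168,.04),B(405,435,.04)]
d=(b-a)/np.linalg.norm(b-a);n=np.array([-d[1],d[0]])
print('gap mm',[round(float((p-a)@n*1000),1) for p in h],'along',[round(float((p-a)@d*1000),0) for p in h])
E
python3 -c "
import sys;sys.path.insert(0,'.')"
```

```text
square edge -6.50628727252469
gap mm [1.2, 0.9, 0.7, 0.9, 2.3, 1.6] along [-12.0, 10.0, 39.0, 71.0, 102.0, 159.0]
```

>>> {"method": "servo_tool", "body": {"motion": [-0.2,-0.7,-0.5,0,-0.2,-0.7,-0.5,0,-0.2,-0.7,-0.5,0,-0.2,-0.7,-0.5,0]}}

```text
time_s: 18.4
ee_pos: [0.5034, 0.1578, 0.0047]
eef_rot: [2.967, 1.561, -2.651]
force: [-17.1, -20.3, 1.2]
grip_width: 0.0179
```

```bash
python3 - <<'E'
from h import *
st()
c=shot('scene'); im=c['color'][:,:,::-1];cv2.imwrite('pics/s13.png',cv2.resize(im[180:280,210:370],None,fx=5,fy=5,interpolation=cv2.INTER_CUBIC))
c=shot('side'); im=c['color'][:,:,::-1];cv2.imwrite('pics/d13.png',cv2.resize(im[170:300,140:280],None,fx=4.5,fy=4.5,interpolation=cv2.INTER_CUBIC))
st()
E
```

```text
18.4 [0.5034 0.1578 0.0047] Fx -14.5 Fy -22.2 Fz 1.2 M [-3.55  2.78  0.02] zdeg 38.10 w 0.0179
18.5 [0.5033 0.1578 0.0046] Fx -13.7 Fy -22.6 Fz 2.0 M [-3.63  2.8   0.1 ] zdeg 38.10 w 0.0174
```

View pics/s13.png

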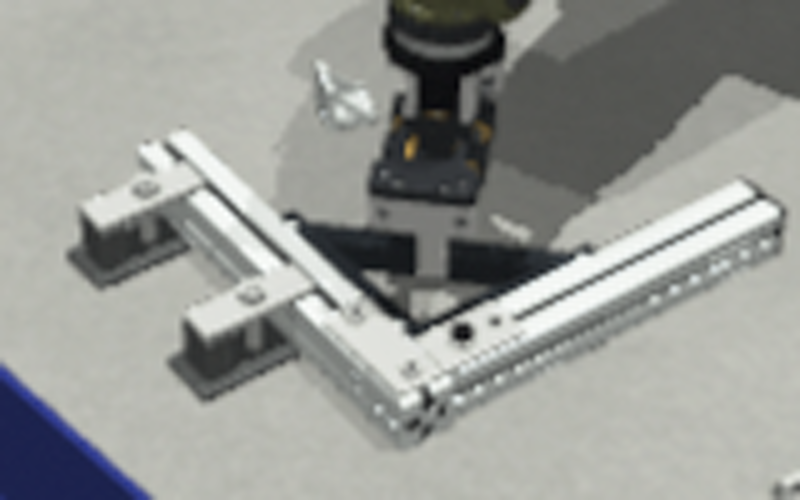

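View pics/d13.png

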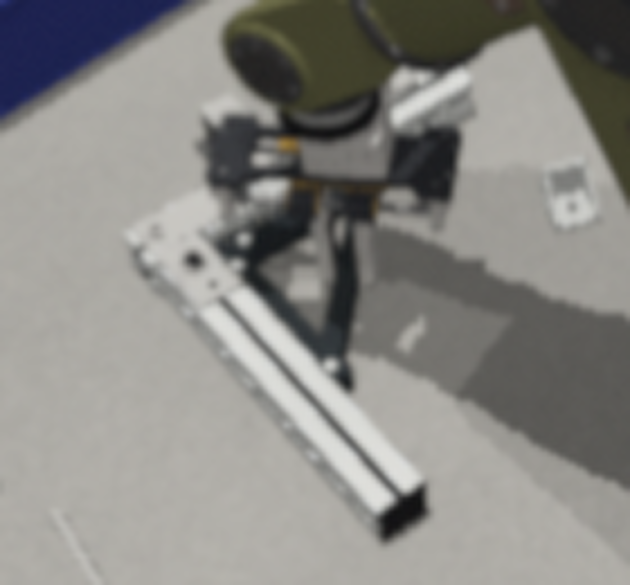

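Both rails resist firmly, and the cross rail now runs parallel to the leg. I'll probe flatness on the long rail with a small yaw.

>>> {"method": "servo_tool", "body": {"motion": [0,0,0,-0.2,0,0,0,-0.4,0,0,0,-0.4,0,0,0,-0.4]}}

```text
time_s: 19.0
ee_pos: [0.5033, 0.1578, 0.0046]
eef_rot: [2.947, 1.561, -2.665]
force: [-17.7, -20.3, 1.2]
grip_width: 0.0176
```

```bash
python3 - <<'E'
from h import *
st()
c=shot('wrist'); im=c['color'][:,:,::-1]
cv2.imwrite('pics/w14.png',cv2.resize(im,(800,600),interpolation=cv2.INTER_CUBIC))
st()
E
```

```text
19.0 [0.5033 0.1578 0.0046] Fx -15.1 Fy -22.3 Fz 1.2 M [-3.6   2.71 -0.1 ] zdeg 38.48 w 0.0176
19.05 [0.5034 0.1578 0.0047] Fx -13.7 Fy -21.4 Fz 0.5 M [-3.55  2.77 -0.08] zdeg 38.48 w 0.0175
```

```bash
cat > cmp.py <<'E'
from h import *
a=cv2.imread('pics/w12.png',0).astype(np.float32);b=cv2.imread('pics/w14.png',0).astype(np.float32)
for nm,(x,y) in {'tip':(415,110),'legmid':(500,185),'heel':(630,370),'notch':(680,385),'plate hole':(700,265),'screw':(740,310),'rail':(520,120)}.items():
    w=26; r=cv2.phaseCorrelate(a[y-w:y+w,x-w:x+w],b[y-w:y+w,x-w:x+w],cv2.createHanningWindow((2*w,2*w),cv2.CV_32F)); print(nm,np.round(r[0],2),round(r[1],2))
E
python3 cmp.py
```

```text
tip [1.48 0.  ] 1.12
legmid [1.01 0.75] 0.99
heel [0.05 0.97] 1.05
notch [-0.65  0.89] 0.91
plate hole [0.54 1.74] 1.13
screw [0.18 1.4 ] 1.19
rail [ 0.42 -0.46] 0.85
```

View pics/w14.png

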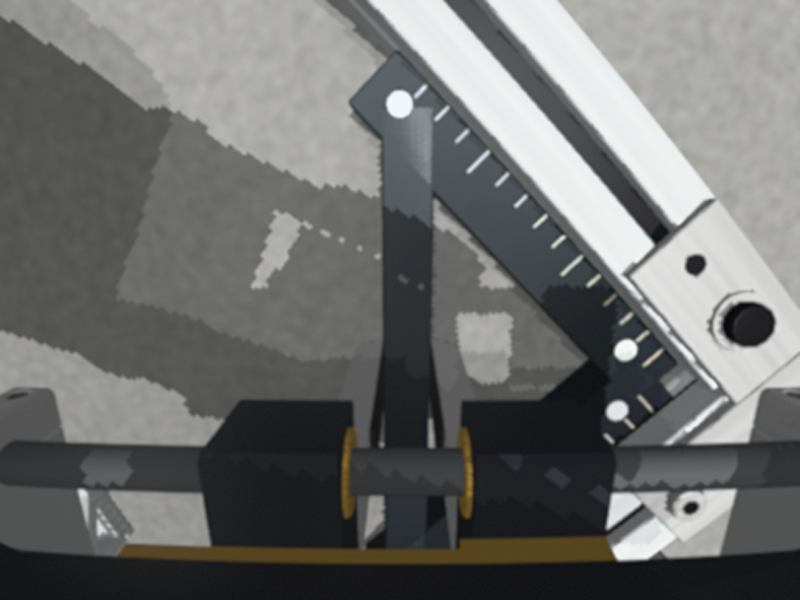

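In the camera the square turned back by about 0.3° while the tool turned 0.38°. So the rails hold it flat and the pads give. I'll undo half of the probe, settle, and check.

>>> {"method": "servo_tool", "body": {"motion": [0,0,0,0.2,0,0,0,0.2,0,0,0,0.2,0,0,0,0.2,0,0,0,0.2,0,0,0,0.2]}}

```text
time_s: 19.8
ee_pos: [0.5034, 0.1578, 0.0046]
eef_rot: [2.957, 1.561, -2.658]
force: [-17.4, -20.4, 1.3]
grip_width: 0.0174
```

```bash
python3 - <<'E'
from h import *
st()
c=shot('wrist'); im=c['color'][:,:,::-1]
cv2.imwrite('pics/w15a.png',cv2.resize(im[0:140,200:360],None,fx=4.2,fy=4.2,interpolation=cv2.INTER_CUBIC))
cv2.imwrite('pics/w15b.png',cv2.resize(im[130:290,350:512],None,fx=3.7,fy=3.7,interpolation=cv2.INTER_CUBIC))
s=ctrl.camera('scene')['color'][:,:,::-1]; cv2.imwrite('pics/s15.png',cv2.resize(s,(800,600)))
st()
E
```

```text
19.8 [0.5034 0.1578 0.0046] Fx -14.8 Fy -22.3 Fz 1.3 M [-3.59  2.82 -0.  ] zdeg 38.29 w 0.0174
19.9 [0.5033 0.1578 0.0046] Fx -14.7 Fy -21.8 Fz 0.3 M [-3.49  2.76 -0.01] zdeg 38.29 w 0.0175
```

View pics/w15b.png

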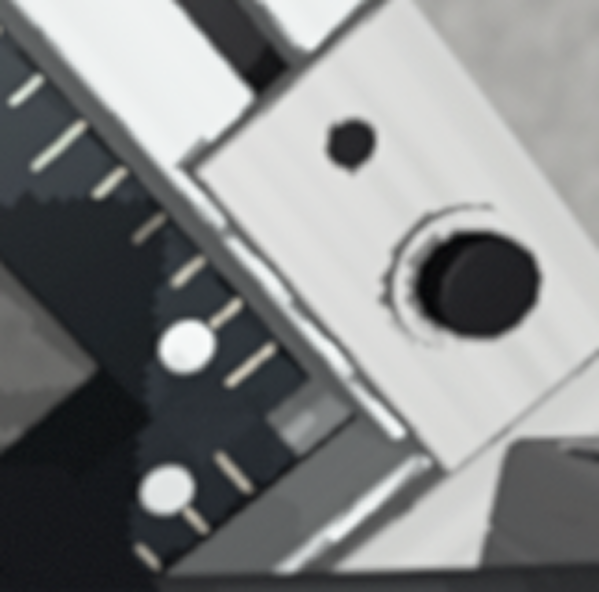

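View pics/s15.png

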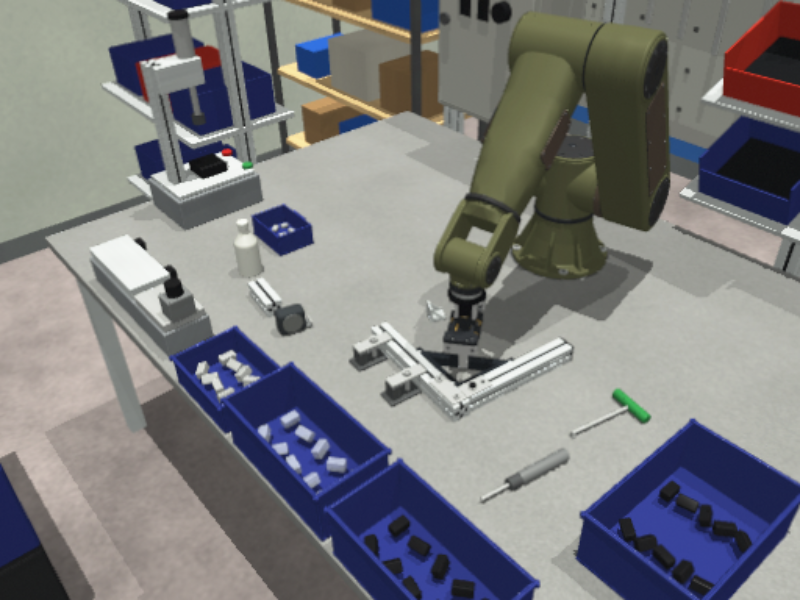

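The square's outer faces meet both rails with no visible gap at the heel, around (290,440) in the crop. Forces are steady at about 15 N and 22 N, and the other objects have not moved. Handing in.

```bash
python3 -c "
from h import *
print(ctrl.hand_in()); st()"
```

```text
the job is handed in; nothing more can be done
None
the job is handed in; nothing more can be done
```

The square is seated in the frame's inside corner, and I handed the job in at about 19.9 s with it still gripped and pressed against both rails. I picked it up by its brace, set it down inside the frame, seated it on the long rail first, then slid it into the cross rail. That swung the cross rail out from a lean of about 0.1 rad.

**Last checks:**
- **Push:** it held steady at about 15 N on the long rail and 22 N on the cross rail. When I pushed harder towards the cross rail, the force rose to 30 N and the square moved only about 0.2 mm more, which showed it was seated.
- **Flatness:** I turned the tool by 0.38° as a test, and the camera showed the square staying with the rails while the finger pads gave. Measured in the image, the cross rail lies parallel to the square's leg to within about 0.3–0.5°. That is about as fine as I can read it: the gap readings along the leg varied from 0.7 to 2.3 mm.
- **Height and tilt:** the square is on the bench or within about 0.3 mm of it. The tool leans about 0.5° under the push.
- **Other objects:** in the scene picture, everything else looks to be where it started.

The long rail's angle came out differently depending on how I measured it, from -6.5° to -7.5°. I used -7.0°, and the slide along the rail gave -6.6° to -7.0°.

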